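# Fish the dropped screwdriver out through the hatch

### The arm

A 6-joint arm with a two-finger parallel gripper is mounted at the origin on a cart in front of the work surface, level with it; the furniture and walls round the work are solid. World frame = base frame: x ahead of the robot, y to its left, z up, the work surface at z = 0. Lengths are in mm, angles in rad, forces in N, time in s.
With the tool pointing down it reaches from about 350 to 775 mm from the base axis. Payload 7.3 kg.
Tool frame: the origin (TCP) lies at the very end of the fingers, on their centre line; the grasp point (between the pads) lies bot.grip_point_offset behind it (bot.grip_point_offset is the distance from the TCP to the grasp point, in mm); z points along the fingers, y is the line along which they close (so a half turn about z gives the same grasp; the last joint's range is limited). The gripper opens to 92 mm and grips with 3 to 60 N. Pads are 19 mm wide; open, the fingers measure 130 mm over their backs; the gripper's body (75 mm by 190 mm) begins 47 mm behind the grasp point.
Start: joints at [-0.146, 0.342, 1.524, -0, 1.275, -0.146], TCP at [525.019, 0.019, 226.741] pointing down, gripper open.
Joint ranges: [-2.53, 2.53], [-0.77, 2.02], [0.04, 2.7], [-1, 4.14], [0.28, 2.66], [-3.11, 3.11]. Speed limits (rad/s): [2.57, 2.57, 3.14, 3.14, 3.14, 3.14].

### API

Orientations are given as [roll, pitch, yaw] about the fixed x, y, z axes, in that order (R = Rz(yaw) Ry(pitch) Rx(roll)).
In Python, from plant import bot gives the robot as it stands. The module is installed in compiled form; this text tells all that it offers.
- The arm moves only by the tool carry_out, never from a script. Its argument "plan" is a list of rows, each an object of numbers: "tx", "ty", "tz": the shift along the world's x, y, z in mm; "rx", "ry", "rz": the turn, a rotation vector about the world's x, y, z in rad. A call has 1 to 12 rows; each row shifts and turns the commanded pose from where the row before left it; what a row does not reach is not made up. A row lasts 1/10 s, in which the tool goes at most 50 mm and 8.59 degrees, less where a joint would pass 70% of its speed; a pose out of reach is approached as far as the arm can. A call with a gripper value outside its range is refused whole. "gripper" is the closure, from 0 (fully open) to 1 (shut), set as the call begins (left out, the last holds). The fingers move at their own pace and stop on an object; the grip force is fixed at half the most. Time passes only in rows, so rows that do not move let the fingers close. It gives the time, the measured TCP pose, the force, the opening and the grip force at its end, in the units of the state.
- bot.get_obs(): the state, without advancing time (a new reading comes with each control period).
- bot.capture(name): name is "scene" or "side" or "wrist"; returns the picture (480x640x3 uint8, red, green, blue); there is no depth.
- bot.camera_model(name): a dict with "camera_matrix" (3x3 intrinsics, pixels), "dist" ([k1, k2, p1, p2, k3] as OpenCV has them; the pictures are not rectified), "R" (3x3) and "t" (3): a world point X has camera coordinates R X + t. Camera axes: x right, y down, z forward; pixel columns grow to the right and rows downward; lengths in mm; the calibration is good to about 2 mm. A picture is of the moment at which its call begins: read the wrist's pose just before it. camera_model takes no time and is no camera call; for the wrist camera it gives the pose at the moment of the call.
- bot.close_job(): hands the job in; it is judged then, once.
The state is a dict: "time": time; "joint_positions": joint angles; "dq": joint speeds; "tau": joint torques, N m; "tool_pos": TCP position; "tcp_rot": TCP orientation; "contact_force": force on the tool from outside, world axes, zero at the start; "moment": the same for the moment, N m; "grip_width": finger opening in mm; "finger_force": force on a finger pad.
Only numpy, scipy, OpenCV 4.12 (cv2) and the standard library are available. Lean on these libraries where they do the work, as an engineer would, in place of code of your own. Each camera call takes 0.05 s, during which the arm holds its last target. There are 200 camera calls.

### The job

A screwdriver has fallen into the low battery enclosure. First turn the output dial on its lid back until the pointer reads zero, and only then grasp the screwdriver through the open hatch, tilt it and draw it out diagonally (it is longer than the hatch), leaving the dial at zero and the things around where they are. Finish while holding the screwdriver still, all of it at least 10 cm above the lid: do not put it down or let go.

Things in the scene. Friction and masses are not known exactly. Their poses are not given: they have to be found in the camera images.
- enclosure: low grey sheet-metal box, fixed to the table. Origin on the table under the hatch's centre; it spans x -75 to +75, y -215 to +86, z 0 to 54 mm (lid top). Sheet 4 mm thick, inner floor at z 5, underside of lid at z 50 mm. Below the hatch, the cavity runs on under the lid: inside x -71 to +71, y -125 to +82 mm, empty but for the screwdriver
- hatch (a point): centre of the hatch, an open rectangle in the lid, x -58 to +58, y -45 to +45 mm from here; at the height of the lid top (54 mm above the table), axes as the enclosure
- dial (a joint): black dial on the lid near the enclosure's right-hand end. 0: the pointer is at the long zero line and points along the enclosure's +x (away from the robot); grows clockwise seen from above; range -0.6 to 2.4 rad, starts at 0.6 to 1.4; stays where it is left (0.03 N m friction), no stop or click at zero
- dial_grip (a point): on the dial's upright axis (enclosure x 0, y -170 mm), 19 mm above the lid, at the height to grip. The grip is an upright bar 44 mm long, 12 mm thick, 9 to 29 mm above the lid, on a round skirt 47 mm across; this point turns with the dial: x along the bar towards the pointer (white line)
- driver: loose screwdriver, 152 mm long, about 60 g, lying on the enclosure's inner floor under the hatch, nearly along the enclosure's y, handle to +y, both ends under the lid. Origin: mid-length, underside; y axis towards the handle end. Handle 20 mm thick, y -2 to +76 mm, balances there; shaft 4.4 mm thick, y -76 to -2 mm; axis about 10 mm above the floor. May lie rolled
- driver_tip (a point): blade tip, on the screwdriver's axis
- driver_end (a point): end of the handle, on the screwdriver's axis
- board: small circuit board, 30 x 62 x 8 mm, loose on the lid beside and to the right of the hatch, at about x +47, y -85 mm of the enclosure: leave it
- adapter: black wall plug adapter, 94 x 48 x 33 mm, loose on the table past the enclosure's left end: leave it
- cell_a: round battery cell, 66 mm long, 18 mm thick, lying on the table to the right: leave it

How it is judged:
By the outcome, as a careful person would: the job done as asked, in the order asked, and still so for the second after the job is handed in, while the arm keeps its last pose, push and grip.
It also fails if it takes over 50 s, if anything falls off the work surface, if the arm or the gripper's body presses on something with over 40 N, if the wrist force passes 120 N, or if a joint passes its speed limit or range.

## Working session

There is one attempt and no reset: what is moved stays moved. The work goes in short steps, Python scripts to look and compute and a tool call to move; the robot and the scene stay as the last step left them, time stands still between calls to the robot, and variables do not carry over. Pictures are saved under pics/ and viewed, at most 12 in all, crops included, and the job is handed in when it is done.

Besides the shell and the picture viewer there is one more tool, called in YAML: its name, and indented under it one key for each argument. carry_out: Moves the arm, as the interface text tells. Its arguments: {"type":"object","properties":{"plan":{"type":"array"},"gripper":{"type":"number"}},"required":["plan"]}

```bash
mkdir -p pics; cat > h.py <<'E'
from plant import bot
import numpy as np, cv2
def snap(n,f):
    m=bot.camera_model(n); im=bot.capture(n); cv2.imwrite('pics/'+f,im[:,:,::-1]); return im,m
def ray(m,px,z):
    K=np.array(m['camera_matrix'],float);R=np.array(m['R']);t=np.array(m['t'])
    u=cv2.undistortPoints(np.array(px,float).reshape(-1,1,2),K,np.array(m['dist'],float)).reshape(-1,2)
    C=-R.T@t; d=np.c_[u,np.ones(len(u))]@R
    return C+d*((z-C[2])/d[:,2])[:,None]
def proj(m,P):
    R=np.array(m['R']);return cv2.projectPoints(np.array(P,float).reshape(-1,1,3),cv2.Rodrigues(R)[0],np.array(m['t'],float),np.array(m['camera_matrix'],float),np.array(m['dist'],float))[0].reshape(-1,2)
E
python3 - <<'E'
from h import *
o=bot.get_obs();print(o,bot.grip_point_offset)
a,m=snap('scene','s1.png');b,_=snap('wrist','w1.png');c,_=snap('side','d1.png')
for n in('scene','side','wrist'):
    m=bot.camera_model(n);print(n,np.round(m['R'],3).tolist(),np.round(m['t']),m['camera_matrix'])
E
```

```text
{'time': 0.0, 'joint_positions': array([-1.45997556e-01,  3.42695925e-01,  1.52504628e+00,  2.11599634e-05,
        1.27542595e+00, -1.45982878e-01]), 'dq': array([ 5.79138770e-06,  1.11452793e-04, -1.84014092e-04, -1.74246250e-03,
        8.50060186e-04,  1.94830326e-03]), 'tau': array([ 7.61924657e-04, -4.31245601e+01, -2.44219762e+01,  7.17750052e-02,
        5.59406646e-02, -1.04314388e-04]), 'tool_pos': array([5.24570981e+02, 9.31343402e-02, 2.26048676e+02]), 'tcp_rot': array([-3.14003685e+00, -2.49199326e-04,  1.57077528e+00]), 'contact_force': array([-0.13168928,  0.19106768, -0.39010114]), 'moment': array([ 0.07265282,  0.00420934, -0.00211519]), 'finger_force': 0.0, 'grip_width': 91.78444694417112} 18.8
scene [[0.874, -0.486, -0.012], [-0.362, -0.635, -0.683], [0.325, 0.601, -0.731]] [-448.  225. 1041.] [[623.11645742   0.         315.37052124]
 [  0.         623.11645742 230.19904969]
 [  0.           0.           1.        ]]
side [[1.0, -0.021, 0.014], [0.003, -0.447, -0.895], [0.025, 0.894, -0.447]] [-520.   61. 1178.] [[557.42449347   0.         315.30419756]
 [  0.         557.42449347 244.50112475]
 [  0.           0.           1.        ]]
wrist [[1.0, -0.001, -0.002], [-0.001, -0.951, 0.309], [-0.002, -0.309, -0.951]] [-525.  -38.  392.] [[345.50114309   0.         320.55650201]
 [  0.         345.50114309 242.94948231]
 [  0.           0.           1.        ]]
```

View pics/s1.png

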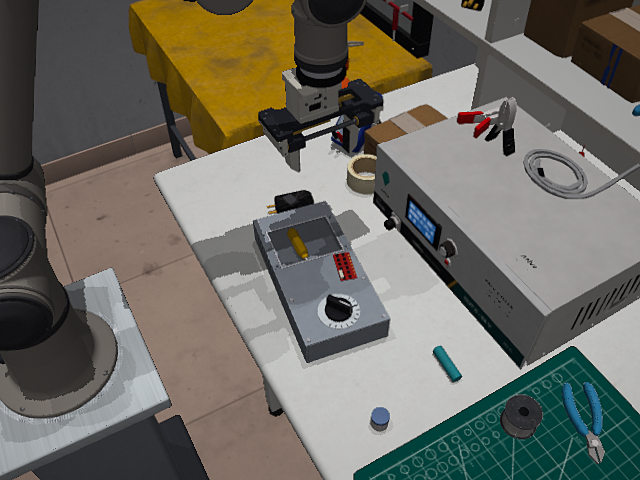

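View pics/w1.png

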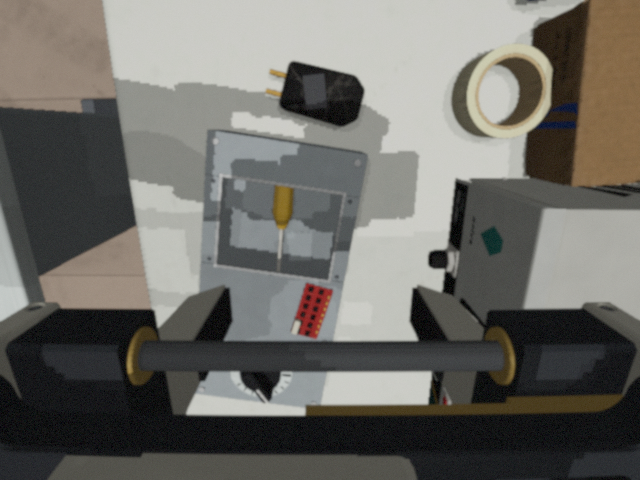

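The wrist view shows the hatch corners near (220,176), (351,193), (331,281), (215,266), with the screwdriver handle at (284,205) and its shaft running to (279,270). The dial is near (262,385). The scene view shows the dial at (340,307) and the board at (345,266).

```bash
python3 - <<'E'
from h import *
from scipy.optimize import least_squares
m=bot.camera_model('wrist'); ms=bot.camera_model('scene')
W=np.array([(220,176),(351,193),(331,281),(215,266),(209,130),(367,154)],float)
E=np.array([(-58,45),(58,45),(58,-45),(-58,-45),(-75,86),(75,86)],float)
P=ray(m,W,54)[:,:2];print(P.round(1))
S=np.array([(307,362),(389,322)],float);ES=np.array([(-75,-215),(75,-215)],float)
Q=ray(ms,S,54)[:,:2];print(Q.round(1))
def T(p,e):
    c,s=np.cos(p[2]),np.sin(p[2]);return e@np.array([[c,s],[-s,c]])+p[:2]
A=np.r_[P];B=np.r_[E]
r=least_squares(lambda p:(T(p,B)-A).ravel(),[500,90,0]);print(r.x,r.fun.round(1))
print('Q fit',T(r.x,ES))
r2=least_squares(lambda p:(T(p,np.r_[E,ES])-np.r_[P,Q]).ravel(),[500,90,0]);print(r2.x,r2.fun.round(1));p=r2.x
print('dial',T(p,np.array([[0,-170.]])))
ims=cv2.imread('pics/s1.png');c=cv2.resize(ims[180:370,235:400],None,fx=3.4,fy=3.1,interpolation=cv2.INTER_CUBIC);
cw=cv2.imread('pics/w1.png');cw=cv2.resize(cw[120:295,195:375],None,fx=1.33*1.2,fy=1.33*1.2)
cv2.imwrite('pics/s1c.png',c)
E
```

```text
[[429.4  43.8]
 [554.   27.3]
 [535.6 -64.8]
 [415.9 -48. ]
 [422.9  85.6]
 [568.   63.8]]
[[ 364.9 -239.5]
 [ 519.2 -239.7]]
[ 4.83473453e+02 -1.04176826e+01 -1.46153988e-01] [ 3.2 -1.2 -6.6 -1.7 -1.3  1.4  3.6  1.5 -1.1  0.   2.2 -0. ]
Q fit [[ 377.96170947 -212.20289518]
 [ 526.36248515 -234.04802688]]
[ 4.81185272e+02 -1.45737385e+01 -1.53474519e-01] [ 1.3 -5.  -8.7 -6.3 -4.  -3.1  1.1 -2.2 -2.7 -3.7  0.4 -4.8  9.3 23.9
  3.2  1.2]
dial [[ 455.19690879 -182.57553893]]
```

View pics/s1c.png

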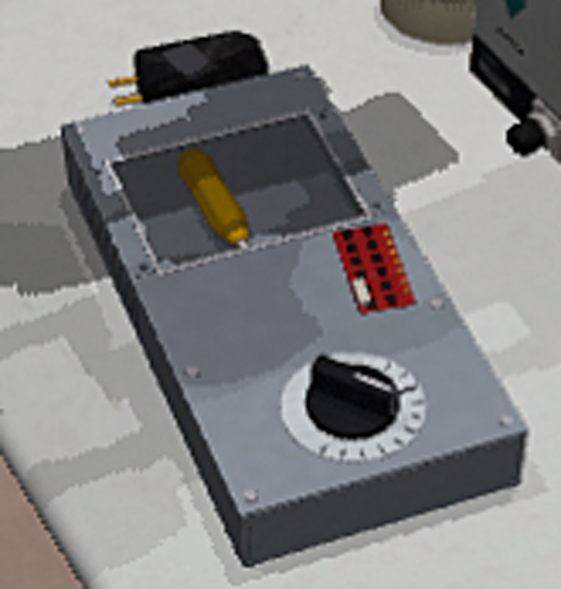

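```bash
python3 - <<'E'
from h import *
from scipy.optimize import least_squares
m=bot.camera_model('wrist'); ms=bot.camera_model('scene')
W=np.array([(220,176),(351,193),(331,281),(215,266),(209,130),(367,154)],float)
E=np.array([(-58,45),(58,45),(58,-45),(-58,-45),(-75,86),(75,86)],float)
f=lambda a:np.array([(235+x/3.4,180+y/3.1) for x,y in a])
S=f([(240,513),(525,432),(65,127),(312,66),(110,160),(307,113),(367,212),(160,271)])
ES=np.array([(-75,-215),(75,-215),(-75,86),(75,86),(-58,45),(58,45),(58,-45),(-58,-45)],float)
def T(p,e,z=54):
    e=np.atleast_2d(e).astype(float);c,s=np.cos(p[2]),np.sin(p[2]);q=e@np.array([[c,s],[-s,c]])+p[:2];return np.c_[q,np.full(len(q),z)]
F=lambda p:np.r_[(proj(m,T(p,E))-W).ravel(),(proj(ms,T(p,ES))-S).ravel()]
r=least_squares(F,[483,-10,-.146],loss='soft_l1');p=r.x;print(p,F(p).round(1))
print('dial',T(p,[0,-170])[0,:2],'board',T(p,[47,-85])[0,:2])
b=ray(ms,f([(395,390),(318,360)]),83);print(b.round(1),b.mean(0)); d=b[0]-b[1];a=np.arctan2(d[1],d[0]);print('bar yaw',a,'dial',p[2]-a)
h=ray(m,[(284,188),(284,222),(279,272)],15);print(h.round(1))
np.save('p.npy',p)
E
```

```text
[ 4.83725484e+02 -1.06211112e+01 -1.51454586e-01] [ 4.1  1.2 -6.5  2.3 -1.3 -0.8  3.4 -1.5 -0.4 -0.2  3.   0.8 -0.1  0.3
  1.  -1.2 -2.  -1.1 -1.4 -1.1 -0.4  0.6 -0.6 -0.1 -0.5  0.8  0.  -0.7]
dial [ 458.07652575 -178.67506362] board [ 517.3629801  -101.73927006]
[[ 470.3 -198.1   83. ]
 [ 448.  -162.7   83. ]] [ 459.13903538 -180.41697661   83.        ]
bar yaw -1.0088091897661062 dial 0.8573546034453927
[[485.7  26.1  15. ]
 [484.4 -11.4  15. ]
 [476.6 -71.   15. ]]
```

carry_out:
  plan:
    - {"tx": -13.3,"ty": -36,"tz": -15,"rz": 0.112}
    - {"tx": -13.3,"ty": -36,"tz": -15,"rz": 0.112}
    - {"tx": -13.3,"ty": -36,"tz": -15,"rz": 0.112}
    - {"tx": -13.3,"ty": -36,"tz": -15,"rz": 0.112}
    - {"tx": -13.3,"ty": -36,"tz": -15,"rz": 0.112}
    - {"tz": 0}
    - {"tz": 0}

```text
invalid input at $.plan[0]: expected keys tx, ty, tz, rx, ry, rz
```

```bash
python3 - <<'E'
from h import *
snap('wrist','w2.png');o=bot.get_obs();print(o['tool_pos'],o['tcp_rot'],o['time'],o['joint_positions'])
E
```

```text
[5.24777185e+02 5.63939207e-02 2.26318168e+02] [-3.14071321e+00 -1.41620534e-04  1.57078703e+00] 0.2 [-1.46004846e-01  3.42462379e-01  1.52462148e+00  1.27264627e-05
  1.27539948e+00 -1.45999327e-01]
```

View pics/w2.png

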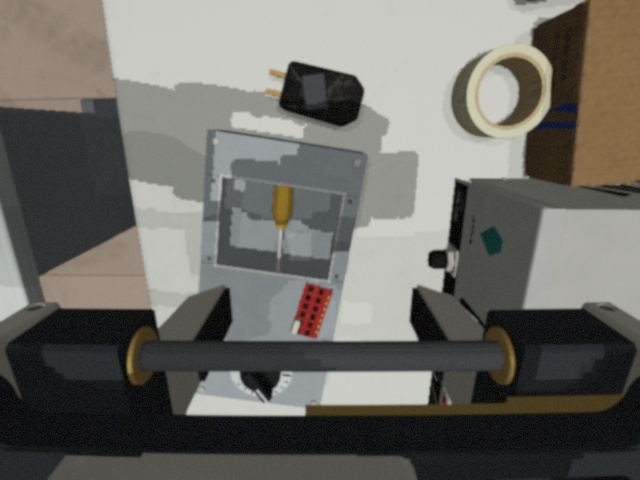

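The move was refused because every row needs all six keys, so this view is unchanged from the first. I'll resend it with all six.

carry_out:
  plan:
    - {"tx": -13.3,"ty": -36,"tz": -15,"rx": 0,"ry": 0,"rz": 0.112}
    - {"tx": -13.3,"ty": -36,"tz": -15,"rx": 0,"ry": 0,"rz": 0.112}
    - {"tx": -13.3,"ty": -36,"tz": -15,"rx": 0,"ry": 0,"rz": 0.112}
    - {"tx": -13.3,"ty": -36,"tz": -15,"rx": 0,"ry": 0,"rz": 0.112}
    - {"tx": -13.3,"ty": -36,"tz": -15,"rx": 0,"ry": 0,"rz": 0.112}
    - {"tx": 0,"ty": 0,"tz": 0,"rx": 0,"ry": 0,"rz": 0}
    - {"tx": 0,"ty": 0,"tz": 0,"rx": 0,"ry": 0,"rz": 0}

```text
time: 0.9
tool_pos: [458.2, -180.4, 151.5]
tcp_rot: [-3.142, -0.001, 2.127]
contact_force: [-0.1, 0.4, 0.2]
grip_width: 91.7
finger_force: 0.0
```

```bash
python3 - <<'E'
from h import *
snap('wrist','w3.png');o=bot.get_obs();print(o['tool_pos'],o['tcp_rot'],o['time'],o['joint_positions'])
E
```

```text
[ 458.72416685 -179.74385584  151.90113681] [ 3.14113144e+00 -1.74293847e-04  2.12867266e+00] 0.95 [-5.29464880e-01  3.60549283e-01  1.72243988e+00  5.61438244e-04
  1.05854349e+00 -1.08761635e+00]
```

View pics/w3.png

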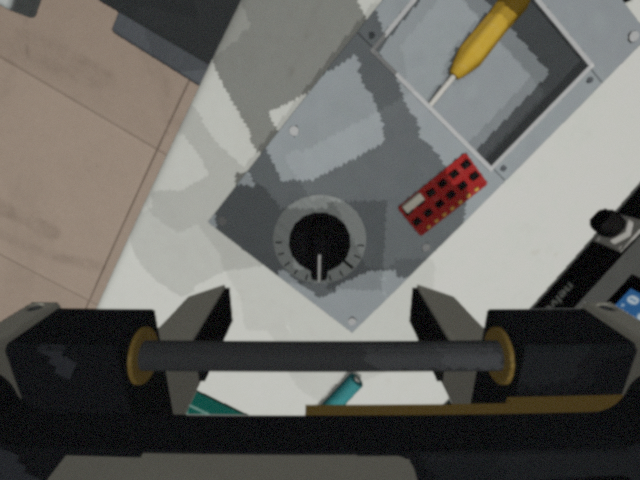

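The pointer runs straight down from about (320,255) to (320,280), in line with the open fingers, and the dial's centre is near (320,242). Next I'll measure the remaining angle.

```bash
python3 - <<'E'
from h import *
m=bot.camera_model('wrist');ang=lambda q:np.arctan2(*(q[1]-q[0])[1::-1])
for a in([(210,222),(352,328)],[(398,75),(490,168)],[(490,168),(592,68)],[(352,328),(490,180)]):
    q=ray(m,a,54);print(q.round(1)[:,:2].tolist(),ang(q))
q=ray(m,[(320,240),(320,280),(320,255)],83);print(q.round(1),ang(q))
p=np.load('p.npy');print(p)
c,s=np.cos(p[2]),np.sin(p[2]);g=lambda x,y,z:(p[0]+c*x-s*y,p[1]+s*x+c*y,z)
print(proj(m,[g(75,-215,54),g(-75,-215,54),g(58,-45,54),g(0,-170,54),g(0,-170,83)]).round(0).tolist())
h=ray(m,[(512,5),(462,68),(435,102)],15);print(h.round(1))
im=cv2.imread('pics/w3.png');cv2.imwrite('pics/w3c.png',cv2.resize(im[190:335,260:390],None,fx=4,fy=4,interpolation=cv2.INTER_CUBIC))
E
```

```text
[[377.7, -209.4], [521.1, -229.2]] -0.13765468651996107
[[439.8, -49.6], [533.5, -64.2]] -0.15453262466522755
[[533.5, -64.2], [550.0, 26.6]] 1.3912214700333672
[[521.1, -229.2], [539.2, -71.0]] 1.4572034295300733
[[ 452.  -169.4   83. ]
 [ 467.9 -194.8   83. ]
 [ 457.8 -178.7   83. ]] -1.014690928004189
[ 4.83725484e+02 -1.06211112e+01 -1.51454586e-01]
[[353.0, 335.0], [208.0, 224.0], [491.0, 168.0], [320.0, 242.0], [320.0, 255.0]]
[[488.   45.3  15. ]
 [483.   -9.6  15. ]
 [480.2 -40.9  15. ]]
```

View pics/w3c.png

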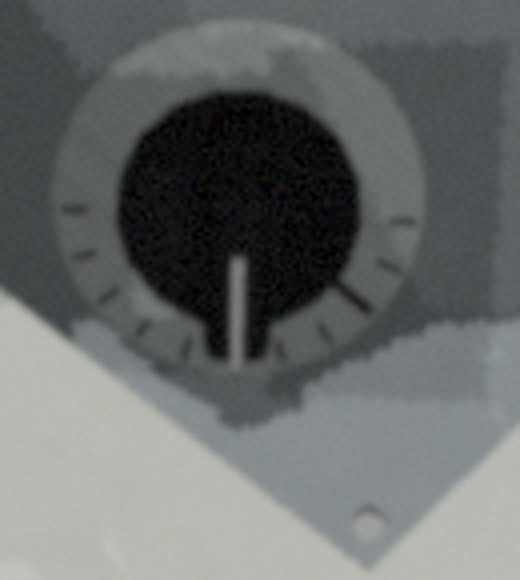

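carry_out:
  plan:
    - {"tx": 0,"ty": 1,"tz": -30,"rx": 0,"ry": 0,"rz": 0}
    - {"tx": 0,"ty": 0,"tz": -30,"rx": 0,"ry": 0,"rz": 0}
    - {"tx": 0,"ty": 0,"tz": -15,"rx": 0,"ry": 0,"rz": 0}
    - {"tx": 0,"ty": 0,"tz": -8,"rx": 0,"ry": 0,"rz": 0}
    - {"tx": 0,"ty": 0,"tz": -2,"rx": 0,"ry": 0,"rz": 0}
    - {"tx": 0,"ty": 0,"tz": 0,"rx": 0,"ry": 0,"rz": 0}

```text
time: 1.55
tool_pos: [459.2, -178.7, 67.4]
tcp_rot: [3.141, 0.001, 2.131]
contact_force: [0.4, 0.3, 0.1]
grip_width: 92.0
finger_force: 0.0
```

carry_out:
  plan:
    - {"tx": 0,"ty": 0,"tz": 0,"rx": 0,"ry": 0,"rz": 0}
    - {"tx": 0,"ty": 0,"tz": 0,"rx": 0,"ry": 0,"rz": 0}
    - {"tx": 0,"ty": 0,"tz": 0,"rx": 0,"ry": 0,"rz": 0}
    - {"tx": 0,"ty": 0,"tz": 0,"rx": 0,"ry": 0,"rz": 0}
    - {"tx": 0,"ty": 0,"tz": 0,"rx": 0,"ry": 0,"rz": 0}
    - {"tx": 0,"ty": 0,"tz": 0,"rx": 0,"ry": 0,"rz": 0}
    - {"tx": 0,"ty": 0,"tz": 0,"rx": 0,"ry": 0,"rz": 0}
    - {"tx": 0,"ty": 0,"tz": 0,"rx": 0,"ry": 0,"rz": 0}
    - {"tx": 0,"ty": 0,"tz": 0,"rx": 0,"ry": 0,"rz": 0}
    - {"tx": 0,"ty": 0,"tz": 0,"rx": 0,"ry": 0,"rz": 0}
  gripper: 1

```text
time: 2.55
tool_pos: [458.5, -179.0, 66.7]
tcp_rot: [3.142, -0.0, 2.131]
contact_force: [-0.3, -0.4, 0.3]
grip_width: 16.5
finger_force: 0.4
```

carry_out:
  plan:
    - {"tx": 0,"ty": 0,"tz": 0,"rx": 0,"ry": 0,"rz": 0}
    - {"tx": 0,"ty": 0,"tz": 0,"rx": 0,"ry": 0,"rz": 0}
    - {"tx": 0,"ty": 0,"tz": 0,"rx": 0,"ry": 0,"rz": 0}
    - {"tx": 0,"ty": 0,"tz": 0,"rx": 0,"ry": 0,"rz": 0}
    - {"tx": 0,"ty": 0,"tz": 0,"rx": 0,"ry": 0,"rz": 0}

```text
time: 3.05
tool_pos: [457.0, -180.0, 66.7]
tcp_rot: [-3.138, -0.001, 2.132]
contact_force: [-8.0, -6.9, 2.6]
grip_width: 11.8
finger_force: 30.0
```

carry_out:
  plan:
    - {"tx": -1.3,"ty": -0.9,"tz": 0,"rx": 0,"ry": 0,"rz": 0.06}
    - {"tx": 0,"ty": 0,"tz": 0,"rx": 0,"ry": 0,"rz": 0.1}
    - {"tx": 0,"ty": 0,"tz": 0,"rx": 0,"ry": 0,"rz": 0.1}
    - {"tx": 0,"ty": 0,"tz": 0,"rx": 0,"ry": 0,"rz": 0.1}
    - {"tx": 0,"ty": 0,"tz": 0,"rx": 0,"ry": 0,"rz": 0.1}
    - {"tx": 0,"ty": 0,"tz": 0,"rx": 0,"ry": 0,"rz": 0.1}
    - {"tx": 0,"ty": 0,"tz": 0,"rx": 0,"ry": 0,"rz": 0.1}
    - {"tx": 0,"ty": 0,"tz": 0,"rx": 0,"ry": 0,"rz": 0.1}
    - {"tx": 0,"ty": 0,"tz": 0,"rx": 0,"ry": 0,"rz": 0.1}
    - {"tx": 0,"ty": 0,"tz": 0,"rx": 0,"ry": 0,"rz": 0}
    - {"tx": 0,"ty": 0,"tz": 0,"rx": 0,"ry": 0,"rz": 0}
    - {"tx": 0,"ty": 0,"tz": 0,"rx": 0,"ry": 0,"rz": 0}

```text
time: 4.25
tool_pos: [458.0, -178.4, 66.7]
tcp_rot: [3.139, 0.001, 2.99]
contact_force: [5.5, 7.0, 0.2]
grip_width: 11.5
finger_force: 30.0
```

carry_out:
  plan:
    - {"tx": 0.8,"ty": 1,"tz": 0,"rx": 0,"ry": 0,"rz": 0}
    - {"tx": 0,"ty": 0,"tz": 0,"rx": 0,"ry": 0,"rz": 0}
    - {"tx": 0,"ty": 0,"tz": 0,"rx": 0,"ry": 0,"rz": 0}

```text
time: 4.55
tool_pos: [458.0, -178.4, 66.7]
tcp_rot: [3.141, -0.0, 2.991]
contact_force: [1.2, 5.1, 1.3]
grip_width: 11.8
finger_force: 30.0
```

carry_out:
  plan:
    - {"tx": 0,"ty": 0,"tz": 0,"rx": 0,"ry": 0,"rz": 0}
    - {"tx": 0,"ty": 0,"tz": 0,"rx": 0,"ry": 0,"rz": 0}
    - {"tx": 0,"ty": 0,"tz": 0,"rx": 0,"ry": 0,"rz": 0}
    - {"tx": 0,"ty": 0,"tz": 5,"rx": 0,"ry": 0,"rz": 0}
    - {"tx": 0,"ty": 0,"tz": 30,"rx": 0,"ry": 0,"rz": 0}
    - {"tx": 0,"ty": 0,"tz": 40,"rx": 0,"ry": 0,"rz": 0}
    - {"tx": 0,"ty": 0,"tz": 30,"rx": 0,"ry": 0,"rz": 0}
    - {"tx": 0,"ty": 0,"tz": 0,"rx": 0,"ry": 0,"rz": 0}
    - {"tx": 0,"ty": 0,"tz": 0,"rx": 0,"ry": 0,"rz": 0}
  gripper: 0

```text
time: 5.45
tool_pos: [458.1, -179.1, 172.4]
tcp_rot: [-3.141, 0.002, 2.991]
contact_force: [0.0, 0.2, -0.1]
grip_width: 78.8
finger_force: 0.0
```

```bash
python3 - <<'E'
from h import *
im,m=snap('wrist','w4.png');o=bot.get_obs();print(o['tool_pos'],o['tcp_rot'],o['time'],o['joint_positions'],o['grip_width'])
import pickle;pickle.dump(m,open('m4.pkl','wb'))
p=np.load('p.npy')
c,s=np.cos(p[2]),np.sin(p[2]);g=lambda x,y,z:(p[0]+c*x-s*y,p[1]+s*x+c*y,z)
q=proj(m,[g(0,-170,54),g(22,-170,83),g(35,-170,54)]).astype(int);print(q.tolist())
x,y=q[0];bgr=cv2.imread('pics/w4.png');y0,x0=max(0,y-50),max(0,x-65);cr=cv2.resize(bgr[y0:y0+100,x0:x0+130],None,fx=6,fy=6,interpolation=cv2.INTER_CUBIC)[:, :780]
cr=cv2.convertScaleAbs(cr,alpha=1.3,beta=20);cv2.imwrite('pics/w4c.png',cr);print(x0,y0)
E
```

```text
[ 457.582428   -178.72996026  171.3587633 ] [ 3.14132735e+00 -6.29880699e-04  2.99070817e+00] 5.5 [-5.28538508e-01  3.35761194e-01  1.69881090e+00  1.60293920e-05
  1.10770388e+00 -1.94845743e+00] 83.12207182928391
[[321, 235], [321, 273], [321, 274]]
256 185
```

View pics/w4c.png

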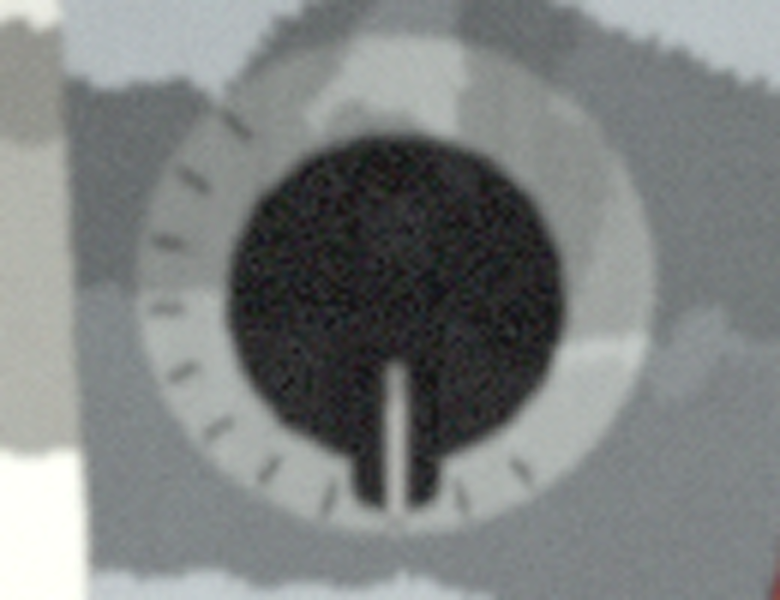

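The pointer sits midway between its neighbouring ticks at (330,500) and (462,500), so the dial reads zero. Now I'll move over the screwdriver handle with the fingers part closed, since fully open they won't fit the hatch.

carry_out:
  plan:
    - {"tx": 2.6,"ty": 17.7,"tz": -3.6,"rx": 0,"ry": 0,"rz": -0.1375}
    - {"tx": 2.6,"ty": 17.7,"tz": -3.6,"rx": 0,"ry": 0,"rz": -0.1375}
    - {"tx": 2.6,"ty": 17.7,"tz": -3.6,"rx": 0,"ry": 0,"rz": -0.1375}
    - {"tx": 2.6,"ty": 17.7,"tz": -3.6,"rx": 0,"ry": 0,"rz": -0.1375}
    - {"tx": 2.6,"ty": 17.7,"tz": -3.6,"rx": 0,"ry": 0,"rz": -0.1375}
    - {"tx": 2.6,"ty": 17.7,"tz": -3.6,"rx": 0,"ry": 0,"rz": -0.1375}
    - {"tx": 2.6,"ty": 17.7,"tz": -3.6,"rx": 0,"ry": 0,"rz": -0.1375}
    - {"tx": 2.6,"ty": 17.7,"tz": -3.6,"rx": 0,"ry": 0,"rz": -0.1375}
    - {"tx": 2.6,"ty": 17.7,"tz": -3.6,"rx": 0,"ry": 0,"rz": -0.1375}
    - {"tx": 2.6,"ty": 17.7,"tz": -3.6,"rx": 0,"ry": 0,"rz": -0.1375}
    - {"tx": 2.6,"ty": 17.7,"tz": -3.6,"rx": 0,"ry": 0,"rz": -0.1375}
    - {"tx": 0,"ty": 0,"tz": 0,"rx": 0,"ry": 0,"rz": 0}
  gripper: 0.5

```text
time: 6.7
tool_pos: [485.5, 17.5, 130.3]
tcp_rot: [-3.138, -0.0, 1.478]
contact_force: [-0.6, 0.4, 0.2]
grip_width: 46.0
finger_force: 0.0
```

```bash
python3 - <<'E'
from h import *
im,m=snap('wrist','w5.png');o=bot.get_obs();print(o['tool_pos'],o['tcp_rot'],o['time'],o['joint_positions'],o['grip_width'])
import pickle;pickle.dump(m,open('m5.pkl','wb'))
p=np.load('p.npy')
c,s=np.cos(p[2]),np.sin(p[2]);g=lambda x,y,z:(p[0]+c*x-s*y,p[1]+s*x+c*y,z)
print(proj(m,[g(-58,45,54),g(58,45,54),g(58,-45,54),g(-58,-45,54)]).round().tolist())
print(proj(m,[(486,16.4,15),(490.5,65,15),(483.5,-10.5,15),(480.2,-41,15)]).round().tolist())
E
```

```text
[485.66484361  16.44813441 130.7350591 ] [-3.13847519e+00  1.14352427e-04  1.48229217e+00] 6.75 [-1.23871879e-01  3.78082380e-01  1.76455579e+00 -2.66459232e-04
  1.00206597e+00 -3.52236883e-02] 45.95485191762981
[[243.0, 226.0], [407.0, 236.0], [392.0, 345.0], [245.0, 337.0]]
[[321.0, 239.0], [321.0, 179.0], [321.0, 269.0], [321.0, 301.0]]
```

View pics/w5.png

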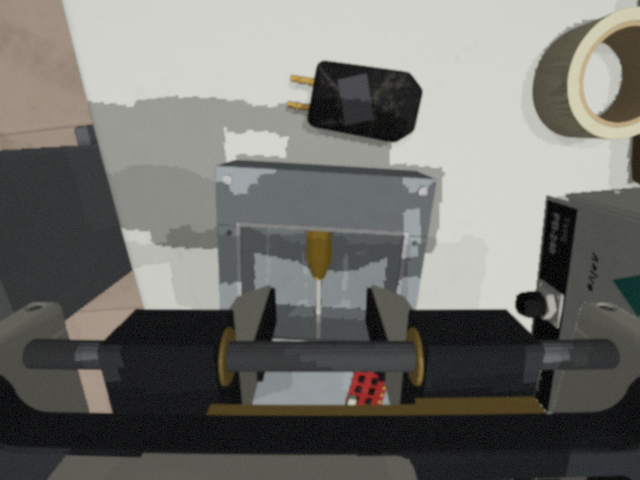

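The predicted hatch corners match the view. The handle lies on the finger centre line at column 319, and its front end shows near (319,277). I'll descend between the hatch edges and grip.

carry_out:
  plan:
    - {"tx": -1,"ty": 0,"tz": -25,"rx": 0,"ry": 0,"rz": 0}
    - {"tx": 0,"ty": 0,"tz": -30,"rx": 0,"ry": 0,"rz": 0}
    - {"tx": 0,"ty": 0,"tz": -25,"rx": 0,"ry": 0,"rz": 0}
    - {"tx": 0,"ty": 0,"tz": -20,"rx": 0,"ry": 0,"rz": 0}
    - {"tx": 0,"ty": 0,"tz": -12,"rx": 0,"ry": 0,"rz": 0}
    - {"tx": 0,"ty": 0,"tz": -7,"rx": 0,"ry": 0,"rz": 0}
    - {"tx": 0,"ty": 0,"tz": -3,"rx": 0,"ry": 0,"rz": 0}
    - {"tx": 0,"ty": 0,"tz": 0,"rx": 0,"ry": 0,"rz": 0}
    - {"tx": 0,"ty": 0,"tz": 0,"rx": 0,"ry": 0,"rz": 0}

```text
time: 7.65
tool_pos: [486.2, 15.7, 10.8]
tcp_rot: [3.14, 0.0, 1.479]
contact_force: [-0.4, 0.2, 0.7]
grip_width: 46.0
finger_force: 0.0
```

carry_out:
  plan:
    - {"tx": 0,"ty": 0,"tz": 0,"rx": 0,"ry": 0,"rz": 0}
    - {"tx": 0,"ty": 0,"tz": 0,"rx": 0,"ry": 0,"rz": 0}
    - {"tx": 0,"ty": 0,"tz": 0,"rx": 0,"ry": 0,"rz": 0}
    - {"tx": 0,"ty": 0,"tz": 0,"rx": 0,"ry": 0,"rz": 0}
    - {"tx": 0,"ty": 0,"tz": 0,"rx": 0,"ry": 0,"rz": 0}
    - {"tx": 0,"ty": 0,"tz": 0,"rx": 0,"ry": 0,"rz": 0}
    - {"tx": 0,"ty": 0,"tz": 0,"rx": 0,"ry": 0,"rz": 0}
    - {"tx": 0,"ty": 0,"tz": 0,"rx": 0,"ry": 0,"rz": 0}
  gripper: 1

```text
time: 8.45
tool_pos: [485.6, 15.8, 10.3]
tcp_rot: [3.141, -0.0, 1.478]
contact_force: [-0.5, -0.6, 5.5]
grip_width: 20.4
finger_force: 30.0
```

carry_out:
  plan:
    - {"tx": 0,"ty": 0,"tz": 4,"rx": 0,"ry": 0,"rz": 0}
    - {"tx": 0,"ty": 0,"tz": 5,"rx": 0,"ry": 0,"rz": 0}
    - {"tx": -0.8,"ty": -9,"tz": 0,"rx": 0,"ry": 0,"rz": 0}
    - {"tx": -0.8,"ty": -9,"tz": 0,"rx": 0,"ry": 0,"rz": 0}
    - {"tx": -0.8,"ty": -9,"tz": 0,"rx": 0,"ry": 0,"rz": 0}
    - {"tx": -0.8,"ty": -8,"tz": 0,"rx": 0,"ry": 0,"rz": 0}
    - {"tx": 0,"ty": 0,"tz": 0,"rx": 0,"ry": 0,"rz": 0}
    - {"tx": 0,"ty": 0,"tz": 0,"rx": 0,"ry": 0,"rz": 0}

```text
time: 9.25
tool_pos: [482.3, -19.5, 19.0]
tcp_rot: [-3.141, -0.0, 1.477]
contact_force: [0.5, 0.3, -0.7]
grip_width: 20.2
finger_force: 30.0
```

```bash
python3 - <<'E'
from h import *
im,m=snap('wrist','w6.png');a,_=snap('scene','s6.png');o=bot.get_obs();print(o['tool_pos'],o['tcp_rot'],o['time'],o['contact_force'],o['grip_width'],o['finger_force'])
cv2.imwrite('pics/c6.png',np.hstack([cv2.resize(im[180:400,170:470],(400,293)),cv2.resize(a[170:370,200:430],(400,293),interpolation=cv2.INTER_CUBIC)])[:,:,::-1])
E
```

```text
[482.3559826  -19.05163918  19.08328081] [-3.14151640e+00 -7.97650352e-05  1.47826389e+00] 9.35 [ 0.0284384  -0.76270975 -0.83686806] 20.20017717508297 29.98821266926825
```

View pics/c6.png

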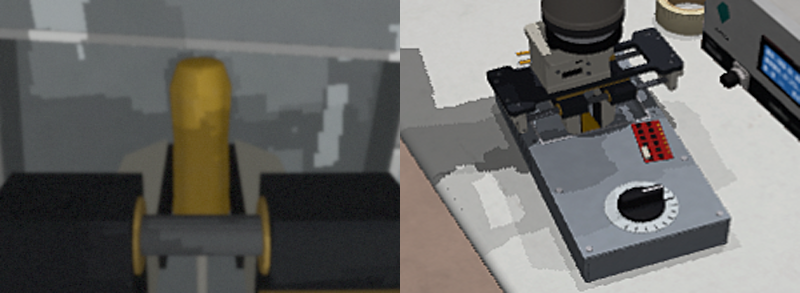

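The left crop shows the handle end clear of the hatch's far edge, and the scene view shows the dial and board unchanged. Next is the tilt, handle up by about 24°.

carry_out:
  plan:
    - {"tx": 0,"ty": 0,"tz": 8.5,"rx": 0.1045,"ry": -0.0097,"rz": 0}
    - {"tx": 0,"ty": 0,"tz": 8.5,"rx": 0.1045,"ry": -0.0097,"rz": 0}
    - {"tx": 0,"ty": 0,"tz": 8.5,"rx": 0.1045,"ry": -0.0097,"rz": 0}
    - {"tx": 0,"ty": 0,"tz": 8.5,"rx": 0.1045,"ry": -0.0097,"rz": 0}
    - {"tx": 0,"ty": 0,"tz": 0,"rx": 0,"ry": 0,"rz": 0}
    - {"tx": 0,"ty": 0,"tz": 0,"rx": 0,"ry": 0,"rz": 0}

```text
time: 9.95
tool_pos: [482.2, -19.5, 52.7]
tcp_rot: [-3.141, -0.417, 1.477]
contact_force: [-1.1, 0.6, -0.7]
grip_width: 20.4
finger_force: 30.0
```

```bash
python3 - <<'E'
from h import *
im,m=snap('side','d7.png');a,_=snap('scene','s7.png');o=bot.get_obs();print(o['tool_pos'],o['tcp_rot'],o['time'],o['contact_force'],o['grip_width'],o['finger_force'],o['joint_positions'])
u,v=proj(m,[o['tool_pos']])[0].astype(int);print(u,v)
cv2.imwrite('pics/c7.png',np.hstack([cv2.resize(im[v-80:v+70,u-100:u+100],(400,300),interpolation=cv2.INTER_CUBIC),cv2.resize(a[170:370,200:430],(400,300),interpolation=cv2.INTER_CUBIC)])[:,:,::-1])
E
```

```text
[482.07004181 -18.42302213  52.86374862] [-3.14084457 -0.41790375  1.47919741] 10.05 [-0.605546   -1.02730911 -0.56742497] 20.665716805933886 29.988244995474815 [-0.45843592  0.54955511  1.84896401  0.48064162  0.95933281 -0.6891025 ]
297 255
```

View pics/c7.png

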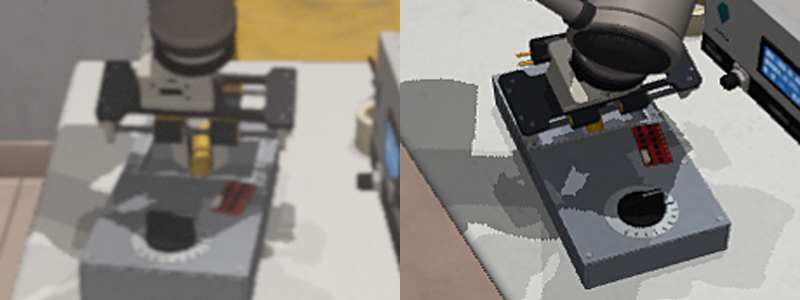

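The driver is tilted with no contact force. Now I'll draw it out along its own axis.

carry_out:
  plan:
    - {"tx": 0.8,"ty": 9.1,"tz": 4.1,"rx": 0,"ry": 0,"rz": 0}
    - {"tx": 1.7,"ty": 18.2,"tz": 8.1,"rx": 0,"ry": 0,"rz": 0}
    - {"tx": 1.7,"ty": 18.2,"tz": 8.1,"rx": 0,"ry": 0,"rz": 0}
    - {"tx": 1.7,"ty": 18.2,"tz": 8.1,"rx": 0,"ry": 0,"rz": 0}
    - {"tx": 1.7,"ty": 18.2,"tz": 8.1,"rx": 0,"ry": 0,"rz": 0}
    - {"tx": 1.7,"ty": 18.2,"tz": 8.1,"rx": 0,"ry": 0,"rz": 0}
    - {"tx": 1.7,"ty": 18.2,"tz": 8.1,"rx": 0,"ry": 0,"rz": 0}
    - {"tx": 0,"ty": 0,"tz": 10,"rx": 0,"ry": 0,"rz": 0}
    - {"tx": 0,"ty": 0,"tz": 0,"rx": 0,"ry": 0,"rz": 0}

```text
time: 10.95
tool_pos: [493.7, 100.0, 117.1]
tcp_rot: [3.139, -0.419, 1.482]
contact_force: [-0.2, -0.9, -0.6]
grip_width: 20.8
finger_force: 30.0
```

carry_out:
  plan:
    - {"tx": 0,"ty": 0,"tz": 15,"rx": 0,"ry": 0,"rz": 0}
    - {"tx": 0,"ty": 0,"tz": 25,"rx": 0,"ry": 0,"rz": 0}
    - {"tx": 0,"ty": 0,"tz": 25,"rx": 0,"ry": 0,"rz": 0}
    - {"tx": 0,"ty": 0,"tz": 25,"rx": 0,"ry": 0,"rz": 0}
    - {"tx": 0,"ty": 0,"tz": 25,"rx": 0,"ry": 0,"rz": 0}
    - {"tx": 0,"ty": 0,"tz": 15,"rx": 0,"ry": 0,"rz": 0}
    - {"tx": 0,"ty": 0,"tz": 5,"rx": 0,"ry": 0,"rz": 0}
    - {"tx": 0,"ty": 0,"tz": 0,"rx": 0,"ry": 0,"rz": 0}
    - {"tx": 0,"ty": 0,"tz": 0,"rx": 0,"ry": 0,"rz": 0}
    - {"tx": 0,"ty": 0,"tz": 0,"rx": 0,"ry": 0,"rz": 0}

```text
time: 11.95
tool_pos: [492.9, 99.1, 249.7]
tcp_rot: [-3.139, -0.42, 1.477]
contact_force: [-0.3, 0.6, -0.8]
grip_width: 20.5
finger_force: 30.0
```

```bash
python3 - <<'E'
from h import *
im,m=snap('side','d8.png');a,ms=snap('scene','s8.png');o=bot.get_obs();print(o['tool_pos'],o['tcp_rot'],o['time'],o['contact_force'],o['grip_width'],o['finger_force'],o['joint_positions'])
t=o['tool_pos'];tip=t+np.array([0,-1.9,4.3])-108*np.array([.085,.91,.407]);print(tip)
for mm in(m,ms):print(proj(mm,[t,tip]).round().tolist())
cv2.imwrite('pics/c8.png',np.hstack([cv2.resize(im[100:340,170:420],(400,384),interpolation=cv2.INTER_CUBIC),cv2.resize(a[120:370,200:430],(400,384),interpolation=cv2.INTER_CUBIC)])[:,:,::-1])
E
```

```text
[493.11104134  99.11871988 250.02004619] [-3.13990276 -0.41990752  1.47744187] 12.05 [0.51449887 0.84929607 0.37327301] 20.50858643237244 29.98815885744989 [-0.22131436  0.26812073  1.64301458  0.43107872  1.31378879 -0.25710113]
[483.93104134  -1.06128012 210.36404619]
[[303.0, 146.0], [298.0, 180.0]]
[[276.0, 122.0], [299.0, 174.0]]
```

View pics/c8.png

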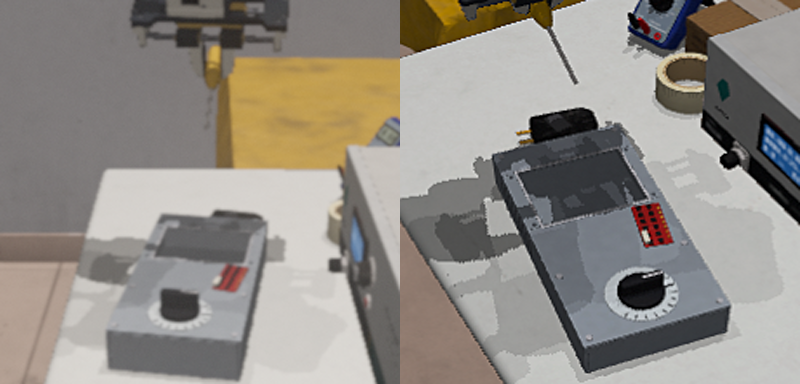

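The driver hangs clear, with its tip at scene pixel (302,173) against a predicted (299,174). That puts the tip at about z = 210 mm, 156 mm above the lid. The dial is at zero and the board and adapter haven't moved.

```bash
python3 -c "
from plant import bot
print(bot.close_job())"
```

```text
the job is handed in; nothing more can be done
None
```

I turned the dial back to zero, then drew the screwdriver out through the hatch; the arm is holding it still with its lowest point about 15 cm above the lid, and the job is handed in at about 12 s.

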